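Check off the picked parts at the bins, in order

TASK

Check off this kit's parts at the bins: press down the key in front of the yellow bin, then the blue bin's, then the red bin's, each gently and until it is well down; leave the green key up. Nothing needs picking up: do not lift, carry or shove the bins, and leave the loose parts and tools where they are.

Things in the scene. Friction and masses are not known exactly. Their poses are not given: they have to be found in the camera images.
- bin_yellow: The yellow open-fronted stacking bin of steel screws, with its check-off unit joined to its front; loose on the table, about 0.8 kg in all. Origin: on the table, straight under the centre of its key; z up, x points away from the key towards the bin's back (roughly away from the robot). The unit is a black block 60 (x) by 66 (y) by 30 mm high, centred on the origin; the bin reaches from x = 30 to 200 mm, 90 mm wide, its side walls 45 mm high in front and 75 mm farther back.
- key_yellow (a joint): Travel of the yellow key straight down, in m: 0 = up (starts within 1 mm of it), 0.014 = down on its stop. No spring: about 3 N moves it and it stays where it is left, so it never comes up again. 8 mm counts as pressed, over 4 mm is no longer up. The stop is cushioned: beyond it key and silver collar sink together and spring back, 5 N at first, 17 N at 5 mm, then rigid; 30 N is too hard.
- key_yellow_top (a point): Centre of the flat top of the yellow key, a round yellow cap of 32 mm diameter in a silver collar of 42 mm; 52 mm above the table when up (22 mm above its black block), 38 mm when fully down. The point moves with the key.
- bin_blue: The blue open-fronted stacking bin of brass nuts, with its check-off unit joined to its front; loose on the table, about 0.8 kg in all. Origin: on the table, straight under the centre of its key; z up, x points away from the key towards the bin's back (roughly away from the robot). The unit is a black block 60 (x) by 66 (y) by 30 mm high, centred on the origin; the bin reaches from x = 30 to 200 mm, 90 mm wide, its side walls 45 mm high in front and 75 mm farther back.
- key_blue (a joint): Travel of the blue key straight down, in m: 0 = up (starts within 1 mm of it), 0.014 = down on its stop. No spring: about 3 N moves it and it stays where it is left, so it never comes up again. 8 mm counts as pressed, over 4 mm is no longer up. The stop is cushioned: beyond it key and silver collar sink together and spring back, 5 N at first, 17 N at 5 mm, then rigid; 30 N is too hard.
- key_blue_top (a point): Centre of the flat top of the blue key, a round blue cap of 32 mm diameter in a silver collar of 42 mm; 52 mm above the table when up (22 mm above its black block), 38 mm when fully down. The point moves with the key.
- bin_red: The red open-fronted stacking bin of black plates, with its check-off unit joined to its front; loose on the table, about 0.8 kg in all. Origin: on the table, straight under the centre of its key; z up, x points away from the key towards the bin's back (roughly away from the robot). The unit is a black block 60 (x) by 66 (y) by 30 mm high, centred on the origin; the bin reaches from x = 30 to 200 mm, 90 mm wide, its side walls 45 mm high in front and 75 mm farther back.
- key_red (a joint): Travel of the red key straight down, in m: 0 = up (starts within 1 mm of it), 0.014 = down on its stop. No spring: about 3 N moves it and it stays where it is left, so it never comes up again. 8 mm counts as pressed, over 4 mm is no longer up. The stop is cushioned: beyond it key and silver collar sink together and spring back, 5 N at first, 17 N at 5 mm, then rigid; 30 N is too hard.
- key_red_top (a point): Centre of the flat top of the red key, a round red cap of 32 mm diameter in a silver collar of 42 mm; 52 mm above the table when up (22 mm above its black block), 38 mm when fully down. The point moves with the key.
- bin_green: The green open-fronted stacking bin of copper pins, with its check-off unit joined to its front; loose on the table, about 0.8 kg in all. Origin: on the table, straight under the centre of its key; z up, x points away from the key towards the bin's back (roughly away from the robot). The unit is a black block 60 (x) by 66 (y) by 30 mm high, centred on the origin; the bin reaches from x = 30 to 200 mm, 90 mm wide, its side walls 45 mm high in front and 75 mm farther back.
- key_green (a joint): Travel of the green key straight down, in m: 0 = up (starts within 1 mm of it), 0.014 = down on its stop. No spring: about 3 N moves it and it stays where it is left, so it never comes up again. 8 mm counts as pressed, over 4 mm is no longer up. The stop is cushioned: beyond it key and silver collar sink together and spring back, 5 N at first, 17 N at 5 mm, then rigid; 30 N is too hard.
- key_green_top (a point): Centre of the flat top of the green key, a round green cap of 32 mm diameter in a silver collar of 42 mm; 52 mm above the table when up (22 mm above its black block), 38 mm when fully down. The point moves with the key.
- spacer: Brass turned spacer, loose, standing between the keys; 32 mm diameter, 42 mm tall; origin at the centre of its foot, z up.
- sleeve: Steel sleeve, loose, standing on end between the keys; 32 mm outside, 22 mm inside, 36 mm tall; origin at the centre of its foot, z up.
- bracket: Aluminium angle bracket, loose, between the keys; foot 30 by 30 mm, 36 mm tall; origin under the centre of its foot, z up.
- screwdriver: Green-handled screwdriver, 190 mm long, lying on the table nearer the robot than the keys, on its left; origin about mid-length under it, x towards the tip.
- wrench: Steel wrench, 160 mm long, lying on the table nearer the robot than the keys, on its right; origin about mid-length under it, x towards the jaw.
- cup: Grey plastic cup, 64 mm diameter, 50 mm tall, empty, standing at the robot's left; origin at the centre of its foot, z up.

How it is judged:
By the outcome, as a careful person would: the job done as asked, in the order asked, and still so for the second after the job is handed in, with the robot touching nothing.
It also fails if it takes over 45 s, if anything falls off the work surface, if the arm or the gripper's body presses on something with over 40 N, if the wrist force passes 120 N, or if a joint passes its speed limit or range.

ROBOT

A 6-joint arm with a two-finger parallel gripper is mounted at the origin on the work surface. World frame = base frame: x ahead of the robot, y to its left, z up, the work surface at z = 0. Lengths are in m, angles in rad, forces in N, time in s.
With the tool pointing down it reaches from about 0.3 to 0.875 m from the base axis. Payload 4.2 kg.
Tool frame: the origin (TCP) lies midway between the tips of the shut fingers; the grasp point (between the pads) lies manip.grasp_offset behind it (manip.grasp_offset is the distance from the TCP to the grasp point, in m); z points along the fingers, y is the line along which they close (so a half turn about z gives the same grasp; the last joint's range is limited). The gripper opens to 85 mm and grips with 20 to 120 N. Pads are 22 mm wide; open, the fingers measure 114 mm over their backs; the gripper's body (76 mm by 85 mm) begins 54 mm behind the grasp point. The pads swing forward as they close: fully open they stand 13 mm farther back than shut.
Start: joints at [1.327, 0.32, 1.565, -0, 1.257, -0.02], TCP at [0.128, 0.561, 0.231] pointing down, gripper open.
Joint ranges: [-3.11, 3.11], [-0.84, 2.01], [0.21, 2.61], [-1.34, 4.49], [0.05, 2.63], [-2.56, 2.56]. Speed limits (rad/s): [2.57, 2.57, 3.14, 3.14, 3.14, 3.14].

INTERFACE

Orientations are given as a unit quaternion [w, x, y, z].
In Python, from cell import sensors, capture, camera_params, manip gives the robot as it stands.
- The arm moves only by the tool arm_command, never from a script. Its argument "plan" is a list of rows, each a list of 3 entries, a list of its own where there are three numbers: the finger opening in mm, from 0 to 85.4, then the shift along the tool's x, y, z in mm, then the turn about the tool's z in degrees. In form: [[hand, [tx, ty, tz], twist], ...]. A call has 1 to 20 rows; each row shifts and turns the commanded pose from where the row before left it, along the tool's axes as they then stand; what a row does not reach is not made up. A row lasts 1/12 s, in which the tool goes at most 41.7 mm and 7.16 degrees, less where a joint would pass 70% of its speed; a pose out of reach is approached as far as the arm can. A call is refused whole if a number of a shift passes 41.7 or a number of a turn 7.16, either way. A call with a gripper value outside its range is refused whole. The fingers move at their own pace and stop on an object; "force" is the grip in N (left out, the last holds). Time passes only in rows, so rows that do not move let the fingers close. It gives the time, the measured TCP pose, the force, the opening and the grip force at its end, in the units of the state.
- sensors.get_state(): the state, without advancing time (a new reading comes with each control period).
- capture(name): name is "scene" or "top"; returns (picture, depth): 480x640x3 uint8, red, green, blue; 480x640 float32, m along the optical axis (not along the pixel's ray), 0 where there is no reading.
- camera_params(name): a dict with "fov_y" (degrees; the focal length in pixels is half the picture's height over the tangent of half this angle, whatever the lens; pixels are square), "cx", "cy" (the principal point, pixels), "R" (3x3) and "t" (3): a world point X has camera coordinates R X + t. Camera axes: x right, y down, z forward; pixel columns grow to the right and rows downward; lengths in m; the calibration is good to about 2 mm. A picture is of the moment at which its call begins. camera_params takes no time and is no camera call.
- manip.hand_in(): hands the job in; it is judged then, once.
The state is a dict: "time": time; "joint_pos": joint angles; "dq": joint speeds; "joint_efforts": joint torques, N m; "position": TCP position; "tool_rot": TCP orientation; "wrist_force": force on the tool from outside, world axes, zero at the start; "torque": the same for the moment, N m; "finger_gap": finger opening in m; "finger_force": force on a finger pad.
Only numpy, scipy, OpenCV 4.12 (cv2) and the standard library are available. Lean on these libraries where they do the work, as an engineer would, in place of code of your own. Each camera call takes 0.05 s, during which the arm holds its last target. There are 200 camera calls.

## Working session

There is one attempt and no reset: what is moved stays moved. The work goes in short steps, Python scripts to look and compute and a tool call to move; the robot and the scene stay as the last step left them, time stands still between calls to the robot, and variables do not carry over. Pictures are saved under pics/ and viewed, at most 10 in all, crops included, and the job is handed in when it is done.

Besides the shell and the picture viewer there is one more tool, called after "Request:" as name(argument=value, ...) on one line, values as JSON. arm_command: Moves the arm, as the interface text tells. Its arguments: {"type":"object","properties":{"plan":{"type":"array","items":{"type":"array"}},"force":{"type":"number"}},"required":["plan"]}

```bash
mkdir -p pics; python3 - <<'E'
from cell import sensors, capture, camera_params, manip
import cv2, numpy as np
s=sensors.get_state()
for k in("time","position","tool_rot","wrist_force","finger_gap"):print(k,s[k])
print(manip.grasp_offset)
for n in("scene","top"):
    p,d=capture(n); np.savez(f"pics/{n}.npz",p=p,d=d); cv2.imwrite(f"pics/{n}0.png",p[:,:,::-1]); c=camera_params(n); print(n,c)
E
```

```text
time 0.0
position [0.12750706 0.56019121 0.23045198]
tool_rot [-1.14395019e-04  1.11678950e-01  9.93743914e-01 -9.12546771e-04]
wrist_force [-0.08042381  1.36397666  0.04118363]
finger_gap 0.08528698465077088
0.0187
scene {'fov_y': 57.4739390310433, 'cx': 326.7045446797285, 'cy': 240.66663853714365, 'R': array([[-0.79048046,  0.61228956, -0.01556103],
       [ 0.49644762,  0.62563212, -0.60176757],
       [-0.35872052, -0.48341074, -0.79851966]]), 't': array([ 0.28075753, -0.25413948,  1.19351295])}
top {'fov_y': 42.41604512912094, 'cx': 309.50936287576815, 'cy': 223.79026671580968, 'R': array([[-0.00242991, -0.9999532 , -0.00936439],
       [-0.98029267,  0.00423174, -0.19750537],
       [ 0.19753575,  0.00869992, -0.98025708]]), 't': array([0.11073316, 0.45549375, 1.25891556])}
```

View pics/top0.png

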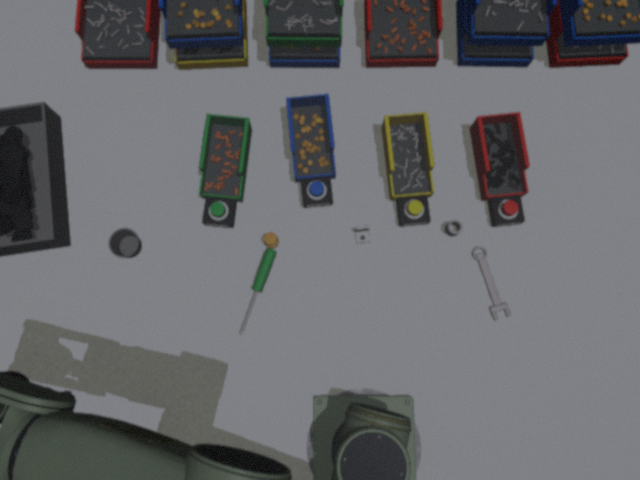

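View pics/scene0.png

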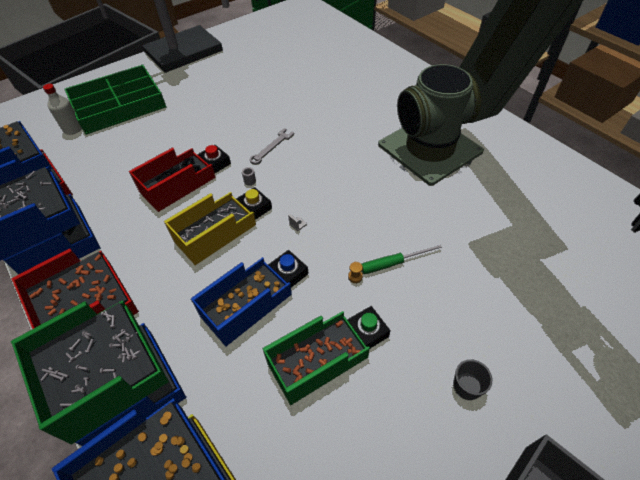

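The top view shows the key caps at about green (218,210), blue (317,189), yellow (414,208) and red (509,208). The scene view shows them at green (369,322), blue (287,264), yellow (252,197) and red (211,153). The sleeve, bracket and spacer stand between the keys, and the arm is off at the robot's left.

```bash
cat > h.py <<'E'
import cv2, numpy as np
from cell import camera_params
H=dict(green=(45,80),blue=(100,130),yellow=(22,38),red=(-8,8))
SEED=dict(top=dict(green=(218,210),blue=(317,189),yellow=(414,208),red=(509,208)),
 scene=dict(green=(369,322),blue=(287,264),yellow=(252,197),red=(211,153)))
def ray(n,uv):
    c=camera_params(n); f=240/np.tan(np.radians(c['fov_y']/2)); R=np.array(c['R']); t=np.array(c['t'])
    d=R.T@np.array([(uv[0]-c['cx'])/f,(uv[1]-c['cy'])/f,1]); return -R.T@t,d
def plane(n,uv,z):
    o,d=ray(n,uv); return o+d*(z-o[2])/d[2]
def point3(n,uv,depth):
    o,d=ray(n,uv); return o+d*depth
def cap(n,p,col):
    hsv=cv2.cvtColor(p,cv2.COLOR_RGB2HSV).astype(int); h=hsv[...,0]; lo,hi=H[col]
    m=((h>=lo)&(h<=hi)) if lo>=0 else ((h<=hi)|(h>=180+lo))
    m=(m&(hsv[...,1]>110)&(hsv[...,2]>50)).astype(np.uint8)
    k,l,st,ce=cv2.connectedComponentsWithStats(m)
    s=np.array(SEED[n][col]); i=1+np.argmin(np.linalg.norm(ce[1:]-s,axis=1)+100*(st[1:,4]<30))
    return ce[i],st[i],l==i
E
python3 - <<'E'
from h import *
D={n:np.load(f'pics/{n}.npz') for n in('top','scene')}
for c in H:
    r=[];
    for n in D:
        uv,st,m=cap(n,D[n]['p'],c); dd=D[n]['d'][m]; dd=dd[dd>0]
        print(c,n,uv.round(1),st,'plane',plane(n,uv,.05).round(4),'depth',point3(n,uv,np.median(dd)).round(4)); r.append(ray(n,uv))
    A=np.zeros((3,3));b=np.zeros(3)
    for o,d in r:
        d=d/np.linalg.norm(d);P=np.eye(3)-np.outer(d,d);A+=P;b+=P@o
    X=np.linalg.solve(A,b);print('   tri',X.round(4))
for nm,uv in dict(base=(366,440),).items(): print(plane('top',uv,0))
E
```

```text
green top [216.9 208.7] [211 202  13  14 138] plane [0.4885 0.3052 0.05  ] depth [0.4877 0.3046 0.0538]
green scene [369.1 319.8] [362 313  16  15 197] plane [0.4894 0.3058 0.05  ] depth [0.4902 0.3065 0.0521]
   tri [0.4889 0.3054 0.0487]
blue top [316.2 187.9] [310 181  13  15 152] plane [0.5328 0.0946 0.05  ] depth [0.532  0.0946 0.0531]
blue scene [286.5 260.1] [279 254  15  14 161] plane [0.5344 0.0952 0.05  ] depth [0.535  0.0964 0.052 ]
   tri [0.5336 0.0944 0.0482]
yellow top [414.7 207. ] [408 200  14  15 163] plane [ 0.4902 -0.113   0.05  ] depth [ 0.4895 -0.1125  0.053 ]
yellow scene [251.9 195.5] [245 189  14  15 155] plane [ 0.4937 -0.107   0.05  ] depth [ 0.4932 -0.1081  0.0488]
   tri [ 0.4914 -0.1138  0.0429]
red top [510.2 207.1] [503 200  16  15 178] plane [ 0.4892 -0.3141  0.05  ] depth [ 0.4885 -0.3131  0.0531]
red scene [211.  150.7] [205 145  13  13 128] plane [ 0.493  -0.3064  0.05  ] depth [ 0.4923 -0.3084  0.0483]
   tri [ 0.4904 -0.3162  0.0421]
[ 0.01468331 -0.00454695  0.        ]
```

Both views agree on the cap heights, with z about 0.05. In plan they agree to 1–2 mm for green and blue, but differ by 6–8 mm for yellow and red. I'll go above yellow with the fingers shut and refine against the fingertips in view.

Request:
arm_command(plan=[[0,[-20,-23,0],0],[0,[-20,-23,0],0],[0,[-20,-23,0],0],[0,[-20,-23,0],0],[0,[-20,-23,0],0],[0,[-20,-23,0],0],[0,[-20,-23,0],0],[0,[-20,-23,0],0],[0,[-20,-23,0],0],[0,[-20,-23,0],0],[0,[-20,-23,0],0],[0,[-20,-23,0],0],[0,[-20,-23,0],0],[0,[-20,-23,0],0],[0,[-20,-23,0],0],[0,[-20,-23,0],0],[0,[-20,-23,0],0],[0,[-20,-23,0],0],[0,[-20,-23,0],0],[0,[-20,-23,0],0]], force=20)

```text
time: 1.77
position: [0.4157, 0.0218, 0.2311]
tool_rot: [-0.0, 0.112, 0.994, 0.0]
wrist_force: [0.2, 0.7, 0.4]
finger_gap: -0.0004
finger_force: 0.0
```

Request:
arm_command(plan=[[0,[-20,-23,0],0],[0,[-20,-23,0],0],[0,[-20,-23,0],0],[0,[-20,-23,0],0],[0,[-20,-23,0],0],[0,[-3,2,20],0],[0,[0,0,25],0],[0,[0,0,25],0],[0,[0,0,25],0],[0,[0,0,20],0],[0,[0,0,15],0],[0,[0,0,0],0],[0,[0,0,0],0]])

```text
time: 2.85
position: [0.4904, -0.1095, 0.1007]
tool_rot: [-0.001, 0.112, 0.994, 0.0]
wrist_force: [-0.5, -0.7, 0.6]
finger_gap: 0.0
finger_force: 0.0
```

```bash
python3 - <<'E'
from h import *
from cell import sensors,capture
s=sensors.get_state(); print(s['time'],s['position'],s['tool_rot'],s['wrist_force'],s['finger_gap'])
O=[]
for n in("scene","top"):
    p,d=capture(n); np.savez(f"pics/{n}1.npz",p=p,d=d)
    u,v=SEED[n]['yellow']; o=p[v-60:v+40,u-50:u+50]; O.append(cv2.resize(o,(400,400),interpolation=cv2.INTER_CUBIC))
    c=camera_params(n);f=240/np.tan(np.radians(c['fov_y']/2));X=c['R']@s['position']+c['t'];uv=np.array([c['cx'],c['cy']])+f*X[:2]/X[2]
    print(n,'tcp proj',uv,'in crop',4*(uv-[u-50,v-60]))
cv2.imwrite('pics/y1.png',np.hstack(O)[:,:,::-1])
E
```

```text
2.85 [ 0.49042186 -0.10953956  0.10071344] [-1.03303000e-03  1.11667732e-01  9.93745044e-01  1.92660176e-04] [-0.45488565 -0.6575242   0.58908231] 2.829249414858804e-05
scene tcp proj [249.10050831 178.86214551] in crop [188.40203324 167.44858204]
top tcp proj [416.91618624 201.32823875] in crop [211.66474494 213.31295501]
```

View pics/y1.png

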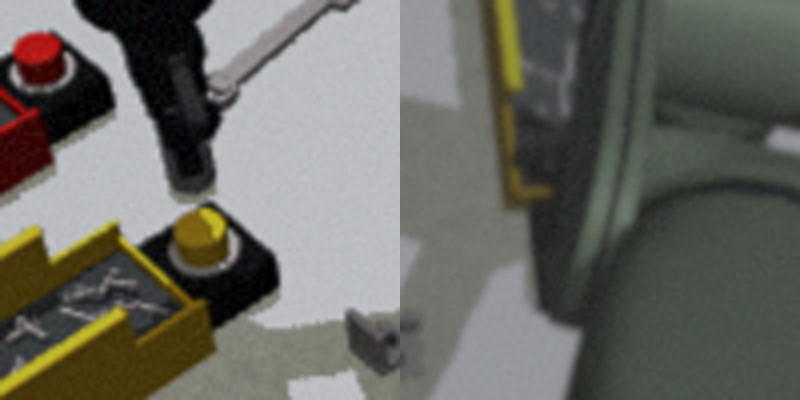

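In the scene crop the finger end is at about (192,190), some 3 px nearer the picture centre than its projection. That suggests barrel lens distortion. The yellow cap is at (202,235) in the crop, just below the tip. I'll estimate a radial term for each camera from the agreement between views.

```bash
python3 - <<'E'
from h import *
from scipy.optimize import least_squares
D={n:np.load(f'pics/{n}.npz') for n in('top','scene')}
M={(c,n):cap(n,D[n]['p'],c)[0] for c in H for n in D}
zz=dict(top=.050,scene=.0475)
def proj(n,X,k):
    c=camera_params(n);f=240/np.tan(np.radians(c['fov_y']/2));Y=c['R']@X+c['t'];q=Y[:2]/Y[2];r=q@q
    return np.array([c['cx'],c['cy']])+f*q*(1+k*r)
def res(v):
    xy=v[:8].reshape(4,2);o=[]
    for i,c in enumerate(H):
        for j,n in enumerate(('top','scene')): o+=list(proj(n,np.array([*xy[i],zz[n]]),v[8+j])-M[c,n])
    return np.array(o+[v[8]*3,v[9]*3])
x0=np.array([.489,.305,.533,.095,.491,-.111,.49,-.31,0,0])
s=least_squares(res,x0,x_scale='jac');print(dict(zip(H,s.x[:8].reshape(4,2).round(4))),'k',s.x[8:],'res',s.fun.round(2))
r0=res(np.r_[s.x[:8],0,0]);print(r0.round(1))
# table-edge straightness: tip of fingers check
for z in(.1007,): print('tip proj scene', proj('scene',np.array([.4904,-.1095,z]),s.x[9]),'front edge',proj('scene',np.array([.4904+.009,-.1095+.012,z]),s.x[9]), 'seen ~',[202+192/4,137+190/4])
E
```

```text
{'green': array([0.4885, 0.305 ]), 'blue': array([0.5332, 0.0942]), 'yellow': array([ 0.4911, -0.1117]), 'red': array([ 0.4901, -0.3109])} k [ 0.07240025 -0.01178415] res [-0.04 -0.   -0.02 -0.03  0.22 -0.21  0.29  0.08 -0.42 -0.43  0.09 -0.91
 -0.03 -0.55  0.5  -0.53  0.22 -0.04]
[ 0.1  0.  -0.   0.   0.2 -0.2  0.3  0.1 -0.6 -0.4  0.1 -0.9 -1.5 -0.4
  0.3 -0.7  0.   0. ]
tip proj scene [249.16585432 178.9092259 ] front edge [248.55391294 183.67869408] seen ~ [250.0, 184.5]
```

Yellow is at (0.491,-0.112), and the finger end now matches its projection within 1 px. I'll descend in small steps.

Request:
arm_command(plan=[[0,[-1,-2,15],0],[0,[0,0,15],0],[0,[0,0,8],0],[0,[0,0,4],0],[0,[0,0,2],0],[0,[0,0,2],0],[0,[0,0,2],0],[0,[0,0,2],0],[0,[0,0,2],0],[0,[0,0,0],0]])

```text
time: 3.78
position: [0.4918, -0.1119, 0.0494]
tool_rot: [0.0, 0.112, 0.994, -0.0]
wrist_force: [-0.5, 0.3, -0.1]
finger_gap: -0.0002
finger_force: 0.0
```

```bash
python3 - <<'E'
from h import *
from cell import sensors,capture
s=sensors.get_state(); print(s['time'],s['position'],s['wrist_force'],s['torque'])
p,d=capture("scene"); np.savez("pics/scene2.npz",p=p,d=d)
u,v=SEED["scene"]['yellow']; cv2.imwrite('pics/y2.png',cv2.resize(p[v-50:v+30,u-40:u+40],(480,480),interpolation=cv2.INTER_CUBIC)[:,:,::-1])
E
```

```text
3.7833 [ 0.49179538 -0.11191808  0.04942648] [-0.48007233  0.34474264 -0.06290969] [-0.01951602 -0.01493112 -0.02500118]
```

View pics/y2.png

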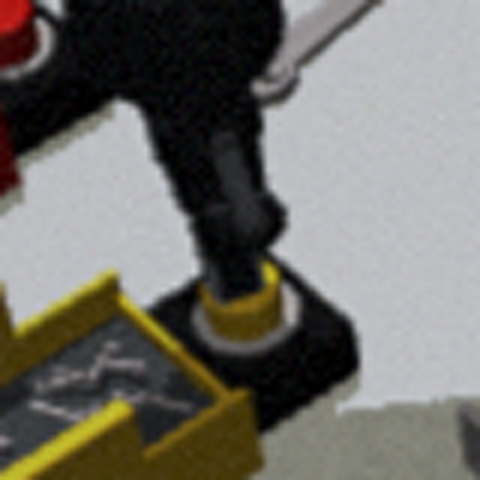

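The fingertips are at (237,295) in the crop, within the yellow cap, which spans 200–282 across. There's no force yet, so I'll continue with a small centring shift.

Request:
arm_command(plan=[[0,[2,0,0],0],[0,[0,0,1.5],0],[0,[0,0,1.5],0],[0,[0,0,1.5],0],[0,[0,0,0],0]])

```text
time: 4.25
position: [0.4897, -0.1114, 0.0446]
tool_rot: [0.0, 0.112, 0.994, 0.0]
wrist_force: [0.1, 0.3, 1.2]
finger_gap: 0.0
finger_force: 0.6
```

Request:
arm_command(plan=[[0,[0,0,1.5],0],[0,[0,0,1.5],0],[0,[0,0,1.5],0],[0,[0,0,1.5],0],[0,[0,0,0],0]])

```text
time: 4.67
position: [0.4895, -0.1114, 0.0385]
tool_rot: [-0.0, 0.112, 0.994, 0.0]
wrist_force: [-0.4, 0.0, 1.2]
finger_gap: -0.0002
finger_force: 0.5
```

Request:
arm_command(plan=[[0,[0,0,1],0],[0,[0,0,1],0],[0,[0,0,0],0]])

```text
time: 4.92
position: [0.4895, -0.1114, 0.0371]
tool_rot: [0.0, 0.112, 0.994, 0.0]
wrist_force: [-0.2, -0.2, 6.6]
finger_gap: 0.0002
finger_force: 3.5
```

Yellow is on its stop at 6.6 N. Next I'll lift and go to blue at (0.533,0.0945).

Request:
arm_command(plan=[[0,[0,0,-10],0],[0,[0,0,-20],0],[0,[0,0,-30],0],[0,[0,0,-30],0],[0,[1,15,0],0],[0,[1,30,0],0],[0,[1,30,0],0],[0,[0,30,0],0],[0,[0,30,0],0],[0,[0,30,0],0],[0,[0,30,0],0],[0,[0,15,0],0],[0,[0,0,20],0],[0,[0,0,25],0],[0,[0,0,15],0],[0,[0,0,8],0],[0,[0,0,0],0],[0,[0,0,0],0]])

```text
time: 6.42
position: [0.5331, 0.0939, 0.059]
tool_rot: [-0.0, 0.112, 0.994, -0.0]
wrist_force: [0.1, -0.4, 0.6]
finger_gap: -0.0001
finger_force: 0.0
```

```bash
python3 - <<'E'
from h import *
from cell import sensors,capture
s=sensors.get_state(); print(s['time'],s['position'],s['wrist_force'])
p,d=capture("scene"); np.savez("pics/scene3.npz",p=p,d=d)
O=[]
for c in('blue','yellow'):
    u,v=SEED["scene"][c]; O.append(cv2.resize(p[v-45:v+35,u-40:u+40],(400,400),interpolation=cv2.INTER_CUBIC))
cv2.imwrite('pics/b3.png',np.hstack(O)[:,:,::-1])
m,st,k=cap('scene',p,'yellow');print('yellow now',m,st)
E
```

```text
6.4167 [0.53312492 0.09393396 0.05898014] [ 0.09749022 -0.39141042  0.5854034 ]
yellow now [251.02380952 197.92857143] [246 192  10  12  84]
```

View pics/b3.png

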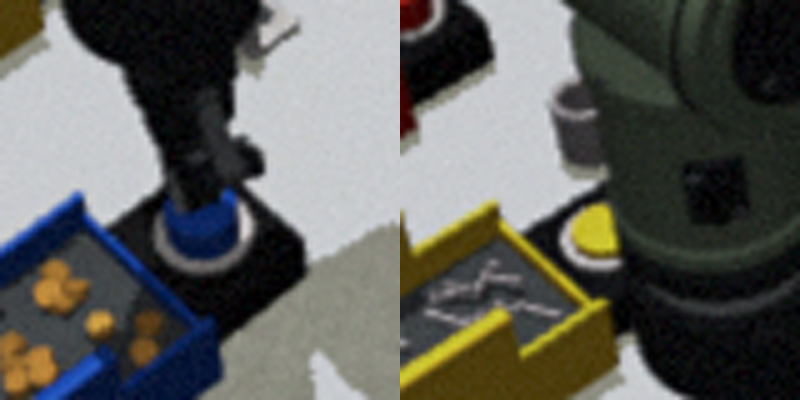

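Yellow is now flush with its collar, at about (595,230) in the crop. The fingertips stand over the blue cap, at (197,200) against a cap centre of about (203,205). I'll shift 2 mm nearer and press.

Request:
arm_command(plan=[[0,[2,0,3],0],[0,[0,0,3],0],[0,[0,0,2],0],[0,[0,0,1.5],0],[0,[0,0,1.5],0],[0,[0,0,1.5],0],[0,[0,0,1.5],0],[0,[0,0,1.5],0],[0,[0,0,1.5],0],[0,[0,0,1.5],0],[0,[0,0,0],0]])

```text
time: 7.38
position: [0.5313, 0.0945, 0.0399]
tool_rot: [-0.0, 0.112, 0.994, 0.0]
wrist_force: [0.3, -0.1, -0.3]
finger_gap: -0.0004
finger_force: 0.1
```

Request:
arm_command(plan=[[0,[0,0,1],0],[0,[0,0,1],0],[0,[0,0,1],0],[0,[0,0,0],0]])

```text
time: 7.72
position: [0.5313, 0.0945, 0.0375]
tool_rot: [0.0, 0.112, 0.994, 0.0]
wrist_force: [-1.8, 0.7, 5.7]
finger_gap: 0.0003
finger_force: 2.9
```

Blue is on its stop. Next is red, at about (0.489,-0.312).

Request:
arm_command(plan=[[0,[0,0,-10],0],[0,[0,0,-25],0],[0,[0,0,-30],0],[0,[0,0,-30],0],[0,[-3,-20,0],0],[0,[-4,-30,0],0],[0,[-4,-30,0],0],[0,[-4,-30,0],0],[0,[-4,-30,0],0],[0,[-4,-30,0],0],[0,[-4,-30,0],0],[0,[-4,-30,0],0],[0,[-4,-30,0],0],[0,[-4,-30,0],0],[0,[-4,-30,0],0],[0,[-3,-30,0],0],[0,[-2,-30,0],0],[0,[-1,-26,0],0],[0,[0,0,20],0],[0,[0,0,25],0]])

```text
time: 9.38
position: [0.4899, -0.3149, 0.0889]
tool_rot: [0.003, 0.113, 0.994, -0.001]
wrist_force: [0.6, 0.1, 0.1]
finger_gap: 0.0002
finger_force: 0.0
```

Request:
arm_command(plan=[[0,[0,0,20],0],[0,[0,0,8],0],[0,[0,0,0],0],[0,[0,0,0],0]])

```text
time: 9.72
position: [0.4892, -0.3123, 0.0596]
tool_rot: [0.0, 0.112, 0.994, 0.0]
wrist_force: [0.0, -0.6, -0.2]
finger_gap: 0.0001
finger_force: 0.0
```

```bash
python3 - <<'E'
from h import *
from cell import sensors,capture
s=sensors.get_state(); print(s['time'],s['position'],s['wrist_force'])
p,d=capture("scene"); np.savez("pics/scene4.npz",p=p,d=d)
O=[]
for c in('red','blue'):
    u,v=SEED["scene"][c]; O.append(cv2.resize(p[v-45:v+35,u-40:u+40],(400,400),interpolation=cv2.INTER_CUBIC))
cv2.imwrite('pics/r4.png',np.hstack(O)[:,:,::-1])
E
```

```text
9.7167 [ 0.48918258 -0.31231356  0.05964983] [ 0.01673284 -0.61755454 -0.19513164]
```

View pics/r4.png

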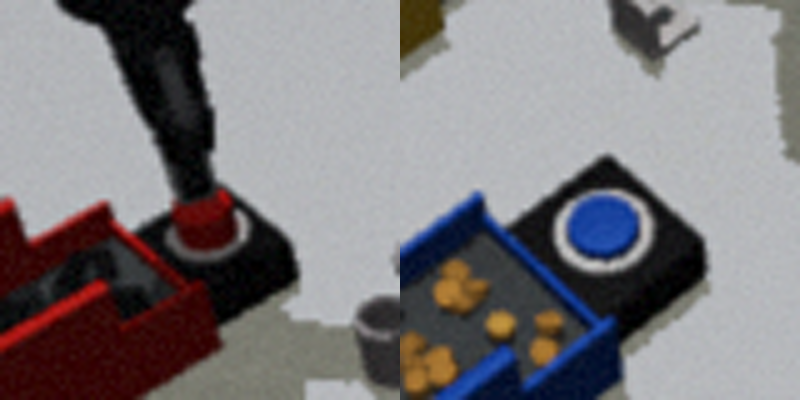

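Blue is flush at (603,225). The tip at (194,197) stands about 6 mm left of the red cap's centre, at (205,200). I'll shift towards the cap centre and press.

Request:
arm_command(plan=[[0,[3,4.5,0],0],[0,[0,0,3],0],[0,[0,0,3],0],[0,[0,0,2],0],[0,[0,0,1.5],0],[0,[0,0,1.5],0],[0,[0,0,1.5],0],[0,[0,0,1.5],0],[0,[0,0,1.5],0],[0,[0,0,1.5],0],[0,[0,0,1.5],0],[0,[0,0,0],0]])

```text
time: 10.77
position: [0.487, -0.3072, 0.0404]
tool_rot: [-0.0, 0.112, 0.994, 0.0]
wrist_force: [-0.6, -0.3, -0.3]
finger_gap: -0.0
finger_force: 0.1
```

Request:
arm_command(plan=[[0,[0,0,1],0],[0,[0,0,1],0],[0,[0,0,1],0],[0,[0,0,0],0]])

```text
time: 11.1
position: [0.487, -0.3073, 0.0379]
tool_rot: [0.0, 0.112, 0.994, -0.0]
wrist_force: [-0.4, 1.0, 4.7]
finger_gap: 0.0002
finger_force: 2.5
```

Red is on its stop. I'll retreat upwards and verify.

Request:
arm_command(plan=[[0,[0,0,-10],0],[0,[0,0,-25],0],[0,[0,0,-30],0],[0,[0,0,-30],0],[0,[0,0,-30],0],[0,[0,0,-30],0],[0,[0,0,-20],0],[0,[0,0,0],0],[0,[0,0,0],0],[0,[0,0,0],0]])

```text
time: 11.93
position: [0.4862, -0.3069, 0.2119]
tool_rot: [-0.001, 0.112, 0.994, 0.0]
wrist_force: [0.2, 0.9, -0.9]
finger_gap: -0.0
finger_force: 0.0
```

```bash
python3 - <<'E'
from h import *
from cell import sensors,capture
s=sensors.get_state(); print(s['time'],s['position'],s['wrist_force'])
p,d=capture("scene"); q=np.load('pics/scene.npz')
for c in H:
    for P in(q['p'],p): m,st,k=cap('scene',P,c); print(c,m.round(1),st)
cv2.imwrite('pics/f.png',cv2.resize(p[110:380,130:490],(800,600),interpolation=cv2.INTER_CUBIC)[:,:,::-1])
E
```

```text
11.9333 [ 0.48621909 -0.30692751  0.21188608] [ 0.24130852  0.93399713 -0.93551355]
green [369.1 319.8] [362 313  16  15 197]
green [369.  319.7] [362 313  16  15 195]
blue [286.5 260.1] [279 254  15  14 161]
blue [287.2 264. ] [281 258  14  13 143]
yellow [251.9 195.5] [245 189  14  15 155]
yellow [252.2 197.6] [247 192  12  12 106]
red [211.  150.7] [205 145  13  13 128]
red [211.9 152.8] [206 148  12  10  92]
```

View pics/f.png

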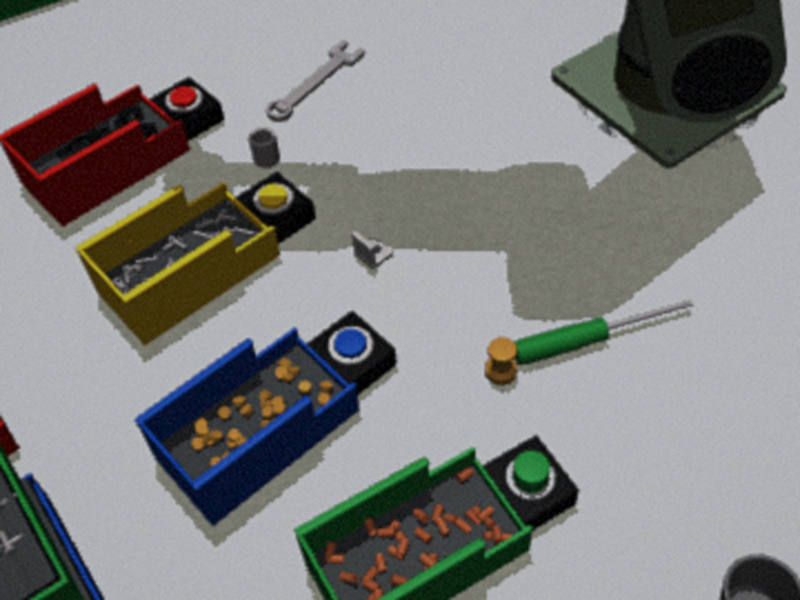

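The picture shows yellow (272,195), blue (350,343) and red (183,97) down in their collars. Green (532,468) is still up, and nothing else has moved.

```bash
python3 -c "
from cell import manip
print(manip.hand_in())"
```

```text
the job is handed in; nothing more can be done
None
```

I pressed the yellow, blue and red keys in that order, each down to its stop with readings of at most 6.6 N. The green key is still up, nothing else moved, and the job is handed in at about 12 s.

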